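# Clear the sawing scraps and set out the sanding row

### The arm

A 6-joint arm with a two-finger parallel gripper is mounted at the origin on a cart in front of the work surface, level with it; the furniture and walls round the work are solid. World frame = base frame: x ahead of the robot, y to its left, z up, the work surface at z = 0. Lengths are in m, angles in rad, forces in N, time in s.
With the tool pointing down it reaches from about 0.35 to 0.775 m from the base axis. Payload 5.5 kg.
Tool frame: the origin (TCP) lies midway between the tips of the shut fingers; the grasp point (between the pads) lies 19 mm behind it (pinch_z is the distance from the TCP to the grasp point, in m); z points along the fingers, x is the direction in which the jaws open and shut, and the axes are right-handed (so a half turn about z gives the same grasp; the last joint's range is limited). The gripper opens to 85 mm and grips with 20 to 120 N. Pads are 22 mm wide; open, the fingers measure 114 mm over their backs; the gripper's body (76 mm by 85 mm) begins 54 mm behind the grasp point. The pads swing forward as they close: fully open they stand 13 mm farther back than shut.
Start: joints at [1.13, 0.313, 0.046, 1.304, 0, 1.431], TCP at [0.17, 0.549, 0.231] pointing down, gripper open.
Joint ranges: [-2.76, 2.76], [-0.86, 1.69], [-1.03, 1.26], [-2.2, 2.34], [-1.47, 1.5], [-3.14, 3.14]. Speed limits (rad/s): [2.57, 2.57, 3.14, 3.14, 3.14, 3.14].

### API

Orientations are given as a unit quaternion [w, x, y, z].
In Python, from workcell import get_state, read_camera, camera_info, hand_in, trace, pinch_z gives the robot as it stands. The module is installed in compiled form; this text tells all that it offers.
- The arm moves only by the tool arm_command, never from a script. Its argument "steps" is text: rows parted by semicolons, each of 4 numbers parted by spaces: the shift along the world's x, y, z in mm, then the turn about the world's z in rad. In form: tx ty tz spin; .... A call has 1 to 20 rows; each row is the pose to reach, as a shift and turn from the pose measured when the call began; what a row does not reach only later rows make up. A row lasts 1/8 s, in which the tool goes at most 62.5 mm and 10.7 degrees, less where a joint would pass 70% of its speed; a pose out of reach is approached as far as the arm can. A call with a gripper value outside its range is refused whole. "fingers" is the gripper command: -1 is shut, 1 is fully open, values between are in proportion, set as the call begins (left out, the last holds). The fingers move at their own pace and stop on an object; "newtons" is the grip in N (left out, the last holds). Time passes only in rows, so rows that repeat a pose let the fingers close. It gives the time, the measured TCP pose, the force and the opening at its end, in the units of the state.
- get_state(): the state, without advancing time (a new reading comes with each control period).
- read_camera(name): name is "scene" or "top" or "wrist"; returns the picture (400x640x3 uint8, red, green, blue); there is no depth.
- camera_info(name): a dict with "mtx" (3x3 intrinsics, pixels), "R" (3x3) and "t" (3): a world point X has camera coordinates R X + t. Camera axes: x right, y down, z forward; pixel columns grow to the right and rows downward; lengths in m; the calibration is good to about 2 mm. A picture is of the moment at which its call begins: read the wrist's pose just before it. camera_info takes no time and is no camera call; for the wrist camera it gives the pose at the moment of the call.
- hand_in(): hands the job in, once; it reports no verdict.
Trained networks look in the newest picture that a camera, given by its name, has taken for a name from the list of things; names that differ only in an ending like _2 or _b are one class to them, and where a whole thing is asked for, a point or a joint stands for the part that bears it (a point fixed in the world has none). Each returns a list of dicts, best first, with "score" (0 to 1); they miss things now and then, are a little off and sometimes report something else, mostly with a low value. They report only what shows in the picture. A call takes as long as a camera call.
- trace(camera, name): "mask" (400x640 bool, what is visible of it) and "box" ([left, top, width, height] in pixels, round what is visible of it).
The state is a dict: "clock": time; "joint_pos": joint angles; "qvel": joint speeds; "tau": joint torques, N m; "tcp_pos": TCP position; "orientation": TCP orientation; "wrist_force": force on the tool from outside, world axes, zero at the start; "ft_torque": the same for the moment, N m; "finger_gap": finger opening in m.
Only numpy, scipy, OpenCV 4.12 (cv2) and the standard library are available. Lean on these libraries where they do the work, as an engineer would, in place of code of your own. Each camera call takes 0.05 s, during which the arm holds its last target.

### The job

First clear all the wood scraps (the pale and the brown offcuts; three to five of them) off the bench into the open cardboard scrap box. Then set out the tools in one straight row with the wooden ring and the jar: the tape measure midway in the gap between ring and jar, and the sanding block beyond the ring on the side away from the jar with about 4 cm between them, both lying on the bench with their length along the row. Leave the ring, the jar and the red screwdriver where they are.

Things in the scene. Friction and masses are not known exactly. Their poses are not given: they have to be found in the camera images.
- scrap_box: Open cardboard carton used as the scrap box, fixed on the right of the bench. Inside 202 (x) by 302 (y) mm, walls 4 mm thick, rim 100 mm above the bench, floor 4 mm thick. Origin on the underside, not at the middle: inside it runs from y = -126 to +176 mm and x = -101 to +101 mm of its own axes, z up. A cardboard flap stands up and outward beyond the -y end (the right-hand end).
- ring: Turned wooden ring lying flat, 176 mm across, 54 mm high, held fast to the bench. Origin at the centre of its underside, z up; its +y axis points at the jar, so the row runs along its y axis. It is the work in hand, not scrap.
- jar: Round clear jar with a black lid, standing, 79 mm across, 154 mm high, held fast to the bench. Origin at the centre of its underside. Its centre stands 310 mm from the ring's centre.
- measure_spot (a point): Where the middle of the tape measure belongs: on the line from ring to jar, midway in the gap between them (168 mm from the ring's centre), at bench height.
- block_spot (a point): Where the middle of the sanding block belongs: on the same line beyond the ring, on the side away from the jar, 180 mm from the ring's centre (about 4 cm of free bench between block and ring), at bench height.
- tape_measure: Yellow tape measure, 37 (x, thickness) by 70 (y, length) by 64 (z, height) mm, standing on its edge at the start, loose, about 0.24 kg. Origin at the centre of its underside.
- measure_mid (a point): The middle of the tape measure, 32 mm above its origin along its z.
- sanding_block: Black foam sanding block, rigid, 60 (x) by 100 (y, length) by 28 (z) mm, loose, about 0.08 kg. Origin at the centre of its underside.
- block_mid (a point): The middle of the sanding block, 14 mm above its origin along its z.
- scrap_long_a: Scrap of pale wood, 45 (x) by 120 (y, length) by 19 (z) mm, about 0.07 kg, loose; may be absent. Origin at the centre of its underside.
- scrap_long_b: Scrap of pale wood, 45 (x) by 120 (y, length) by 19 (z) mm, about 0.07 kg, loose; may be absent. Origin at the centre of its underside.
- scrap_short_a: Scrap of reddish brown wood, 50 (x) by 75 (y, length) by 36 (z) mm, about 0.09 kg, loose; may be absent. Origin at the centre of its underside.
- scrap_short_b: Scrap of reddish brown wood, 50 (x) by 75 (y, length) by 36 (z) mm, about 0.09 kg, loose; may be absent. Origin at the centre of its underside.
- scrap_short_c: Scrap of reddish brown wood, 50 (x) by 75 (y, length) by 36 (z) mm, about 0.09 kg, loose; may be absent. Origin at the centre of its underside.
- screwdriver: Red-handled screwdriver, 28 by 200 by 28 mm, lying at the left; a bystander, loose. Origin at the centre of its underside.

How it is judged:
By the outcome, as a careful person would: the job done as asked, in the order asked, and still so for the second after the job is handed in, with the robot touching nothing.
Of scrap_long_a, scrap_long_b, scrap_short_a, scrap_short_b, scrap_short_c only 3 to 5 are there at a start; the rules pass over those that are not, and their reading is None.
At some moment in a run one of scrap_long_a, scrap_long_b, scrap_short_a, scrap_short_b, scrap_short_c, sanding_block may be knocked a few centimetres aside while the robot is not near it.
Once in a run the grip may slacken for a moment while it holds something.
It also fails if it takes over 210 s, if anything falls off the work surface, if the arm or the gripper's body presses on something with over 40 N, if the wrist force passes 120 N, or if a joint passes its speed limit or range.

## Working session

There is one attempt and no reset: what is moved stays moved. The work goes in short steps, Python scripts to look and compute and a tool call to move; the robot and the scene stay as the last step left them, time stands still between calls to the robot, and variables do not carry over. Pictures are saved under pics/ and viewed, and the job is handed in when it is done.

Besides the shell and the picture viewer there is one more tool, called after "Request:" in YAML: its name, and indented under it one key for each argument. arm_command: Moves the arm, as the interface text tells. Its arguments: {"type":"object","properties":{"steps":{"type":"string"},"fingers":{"type":"number"},"newtons":{"type":"number"}},"required":["steps"]}

```bash
mkdir -p pics
python3 - <<'E'
from workcell import *
import cv2
s=get_state();print({k:s[k] for k in('clock','tcp_pos','orientation','finger_gap')},pinch_z)
for n in('scene','top','wrist'):
    cv2.imwrite(f'pics/a_{n}.png',read_camera(n)[:,:,::-1]);c=camera_info(n);print(n,c)
E
```

```text
{'clock': 0.0, 'tcp_pos': array([0.17015452, 0.54870606, 0.23041377]), 'orientation': array([ 4.43165316e-04,  8.05068144e-01,  5.93181654e-01, -7.83099545e-04]), 'finger_gap': 0.08530520725169298} 0.0187
scene {'mtx': array([[439.77042184,   0.        , 318.75679452],
       [  0.        , 439.77042184, 203.72738859],
       [  0.        ,   0.        ,   1.        ]]), 'R': array([[ 0.59367443, -0.80457179,  0.01465966],
       [-0.56364328, -0.42876306, -0.70602301],
       [ 0.57433172,  0.41088499, -0.70803715]]), 't': array([-0.36169471,  0.31507963,  1.10453369])}
top {'mtx': array([[416.96262865,   0.        , 315.28219629],
       [  0.        , 416.96262865, 204.99186778],
       [  0.        ,   0.        ,   1.        ]]), 'R': array([[ 0.04488702, -0.99896548,  0.00728862],
       [-0.95120594, -0.04496826, -0.30526237],
       [ 0.30527433,  0.00676933, -0.95224039]]), 't': array([-0.06257748,  0.51130503,  1.15484607])}
wrist {'mtx': array([[302.21028747,   0.        , 318.78353248],
       [  0.        , 302.21028747, 197.433922  ],
       [  0.        ,   0.        ,   1.        ]]), 'R': array([[ 0.29583609,  0.95523753, -0.00150814],
       [ 0.91120615, -0.28172509,  0.30055668],
       [ 0.28667814, -0.09028974, -0.95376276]]), 't': array([-0.57444671, -0.03936293,  0.38025578])}
```

View pics/a_top.png

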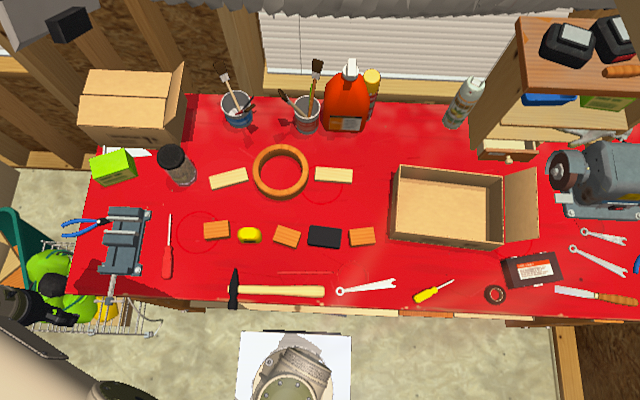

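View pics/a_scene.png

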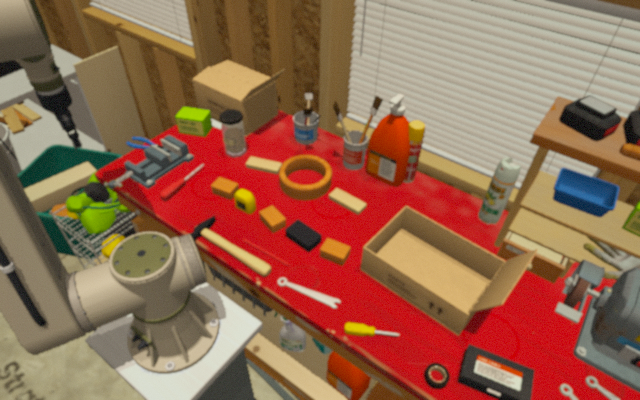

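View pics/a_wrist.png

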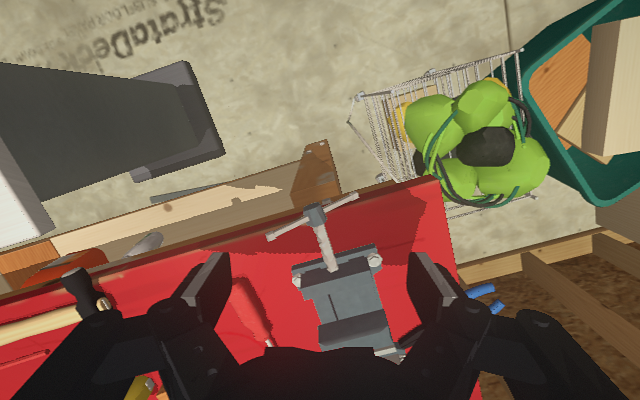

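```bash
cat > h.py <<'E'
from workcell import *
import numpy as np, cv2
from scipy.optimize import minimize
D={'tape_measure':(37,70,64),'sanding_block':(60,100,28),'scrap_long_a':(45,120,19),'scrap_short_a':(50,75,36)}
def proj(c,X):
    P=(c['R']@np.asarray(X).T).T+c['t']; p=(c['mtx']@P.T).T; return p[:,:2]/p[:,2:]
def back(c,uv,z):
    d=c['R'].T@np.linalg.inv(c['mtx'])@np.array([uv[0],uv[1],1.]); o=-c['R'].T@c['t']
    return o+d*(z-o[2])/d[2]
def box(p,dim,z0=0):
    a,b,h=np.array(dim)/1000; cs,sn=np.cos(p[2]),np.sin(p[2])
    return np.array([[p[0]+cs*u*a/2-sn*v*b/2,p[1]+sn*u*a/2+cs*v*b/2,z0+w*h] for u in(-1,1) for v in(-1,1) for w in(0,1)])
def cyl(p,r,h):
    t=np.linspace(0,2*np.pi,48,endpoint=False)
    return np.array([[p[0]+r*np.cos(a),p[1]+r*np.sin(a),z] for a in t for z in(0,h)])
def cost(p,shape,obs):
    k=0
    for c,m in obs:
        S=4
        uv=proj(c,shape(p)); ys,xs=np.nonzero(m); x0,y0=xs.min()-15,ys.min()-15
        w,hh=xs.max()-x0+15,ys.max()-y0+15
        M=cv2.resize(np.pad(m,15)[y0+15:y0+15+hh,x0+15:x0+15+w].astype(np.uint8),None,fx=S,fy=S,interpolation=cv2.INTER_NEAREST)
        Q=cv2.convexHull(((uv-[x0,y0]+.5)*S*16).astype(np.int32))
        I=np.zeros_like(M);cv2.fillConvexPoly(I,Q,1,shift=4)
        k+=1-(I&M).sum()/max(1,(I|M).sum())
    return k/len(obs)
def fit(shape,obs,p0,yaw=True):
    best=None
    for y in (np.arange(0,np.pi,np.pi/6) if yaw else [None]):
        q=np.array([*p0[:2]]+([y] if yaw else []))
        s=np.vstack([q]+[q+np.eye(len(q))[i]*[.012,.012,.2][i] for i in range(len(q))])
        r=minimize(cost,q,args=(shape,obs),method='Nelder-Mead',options=dict(initial_simplex=s,xatol=2e-4,fatol=1e-4,maxiter=150))
        if best is None or r.fun<best.fun: best=r
    return best
def find(names,cams=('top','scene'),smin=.3):
    C={c:camera_info(c) for c in cams}
    for c in cams: read_camera(c)
    out={}
    for n in names:
        dim=D[n];T={c:[(t['score'],t['mask'],None) for t in trace(c,n) if t['score']>smin and t['mask'].sum()>20] for c in cams}
        L=[]
        for c in cams:
            for s,m,_ in T[c]:
                ys,xs=np.nonzero(m); b=back(C[c],(xs.mean(),ys.mean()),dim[2]/2000)
                for g in L:
                    if np.hypot(*(g['b']-b)[:2])<.035 : 
                        if c not in [o[2] for o in g['o']]: g['o'].append((C[c],m,c,s))
                        break
                else: L.append(dict(b=b,o=[(C[c],m,c,s)]))
        for g in L:
            r=fit(lambda p:box(p,dim),[(o[0],o[1]) for o in g['o']],g['b'])
            y=(r.x[2]+np.pi/2)%np.pi-np.pi/2
            print(n,'x %.1f y %.1f yaw %.3f'%(r.x[0]*1e3,r.x[1]*1e3,y),'cost %.3f'%r.fun,[(o[2],round(float(o[3]),2)) for o in g['o']])
            out.setdefault(n,[]).append((*r.x[:2],y))
    return out
E
python3 - <<'E'
from h import *
find(list(D))
C={c:camera_info(c) for c in('top','scene')}
for n,r,h in(('ring',.088,.054),('jar',.0395,.154)):
    obs=[(C[c],trace(c,n)[0]['mask']) for c in C]
    # fill ring hole
    obs=[(c,cv2.fillPoly(np.zeros(m.shape,np.uint8),cv2.findContours(m.astype(np.uint8),0,2)[0],1)) for c,m in obs]
    ys,xs=np.nonzero(obs[0][1])
    for o in(obs,obs[:1],obs[1:]):
        f=fit(lambda p:cyl(p,r,h),o,back(C['top'],(xs.mean(),ys.mean()),h/2),False);print(n,f.x*1e3,f.fun)
# box
b=trace('top','scrap_box')[0];print(b['score'],b['box'])
for c in C:
  print([ (t['score'],t['box']) for t in trace(c,'scrap_box')])
dim=(210,310,100)
m=[(C[c],trace(c,'scrap_box')[0]['mask']) for c in C]
def sh(p):
    q=box(p,dim); return q+np.array([-np.sin(p[2])*.025,np.cos(p[2])*.025,0])
im=np.hstack([read_camera('top')])
cv2.imwrite('pics/b.png',cv2.resize(read_camera('top')[140:270,370:550,::-1],None,fx=4,fy=4,interpolation=2))
E
```

```text
tape_measure x 425.3 y 154.3 yaw -0.120 cost 0.244 [('top', 0.74), ('scene', 0.56)]
sanding_block x 434.5 y -71.4 yaw -0.108 cost 0.096 [('top', 0.84), ('scene', 0.8)]
sanding_block x 605.9 y 239.2 yaw 0.030 cost 0.344 [('scene', 0.55)]
scrap_long_a x 611.8 y 242.2 yaw 0.342 cost 0.137 [('top', 0.86), ('scene', 0.84)]
scrap_long_a x 641.3 y -92.0 yaw -0.047 cost 0.121 [('top', 0.74), ('scene', 0.67)]
scrap_long_a x 445.8 y -199.7 yaw 0.304 cost 0.414 [('top', 0.47)]
scrap_short_a x 426.7 y 44.4 yaw -0.316 cost 0.150 [('top', 0.92), ('scene', 0.7)]
scrap_short_a x 438.4 y -183.7 yaw 0.176 cost 0.093 [('top', 0.84), ('scene', 0.57)]
scrap_short_a x 439.2 y 257.5 yaw 0.160 cost 0.138 [('top', 0.74), ('scene', 0.57)]
scrap_short_a x 614.8 y 227.8 yaw 0.040 cost 0.427 [('top', 0.62)]
ring [636.03429743  77.59843227] 0.0691447239125868
ring [637.73688361  76.51948902] 0.035336276045374704
ring [634.0774264   78.71737834] 0.09331400616053631
jar [619.30043677 385.46288857] 0.0755705517424397
jar [621.78532714 385.97128917] 0.03999153618281848
jar [614.49952922 383.36121982] 0.06671881984801076
0.7 [316.4, 163.0, 39.3, 20.3]
[(0.7, [316.4, 163.0, 39.3, 20.3]), (0.65, [389.7, 162.3, 150.6, 87.2])]
[(0.8, [359.4, 207.0, 175.1, 128.8])]
```

View pics/b.png

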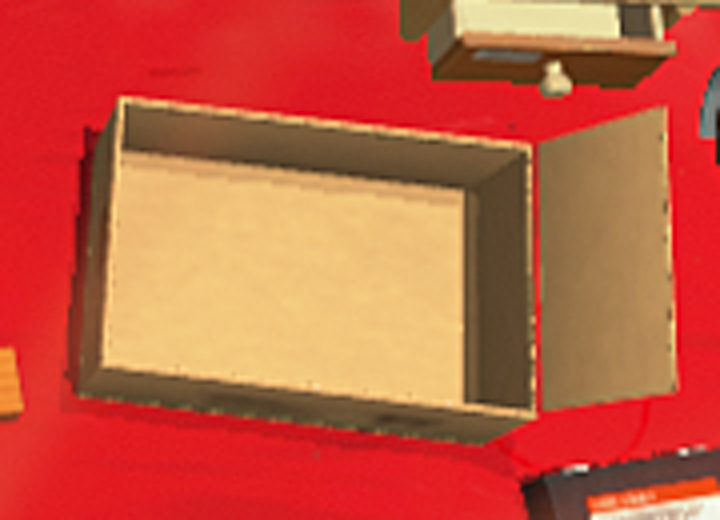

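Run:
```python
from h import *
c=camera_info('top')
P=[back(c,(370+u/4-.4,140+v/4-.4),.1)[:2]*1e3 for u,v in((120,97),(532,145),(535,415),(103,367))]
print(np.round(P,1), np.mean(P,0))
for i in range(4): print(np.linalg.norm(P[i]-P[i-1]))
d=P[0]-P[1]+P[3]-P[2]; print('box yaw',np.arctan2(-d[0],d[1]))
for n in('top','scene'):
  c=camera_info(n); im=read_camera(n)[:,:,::-1].copy()
  for p,dd in(((.4253,.1543,-.12),D['tape_measure']),((.4345,-.0714,-.108),D['sanding_block']),((.6118,.2422,.342),D['scrap_long_a']),((.6413,-.092,-.047),D['scrap_long_a']),((.4267,.0444,-.316),D['scrap_short_a']),((.4384,-.1837,.176),D['scrap_short_a']),((.4392,.2575,.16),D['scrap_short_a'])):
    cv2.polylines(im,[cv2.convexHull(np.round(proj(c,box(p,dd))*16).astype(np.int32))],True,(255,255,0),1,shift=4)
  im=im[150:270,190:390] if n=='top' else im[140:270,200:380]
  cv2.imwrite(f'pics/c_{n}.png',cv2.resize(im,None,fx=4,fy=4,interpolation=2))
print(get_state()['joint_pos'])
```

```text
[[ 649.3 -287. ]
 [ 625.1 -594.4]
 [ 418.3 -577.4]
 [ 439.1 -271.3]] [ 532.9388635  -432.50990468]
210.80662167624703
308.33769079324514
207.5245695971737
306.858458873488
box yaw -0.07310520903683736
[1.13037716e+00 3.13151835e-01 4.61283616e-02 1.30359172e+00
 2.54057701e-05 1.43121880e+00]
```

View pics/c_top.png

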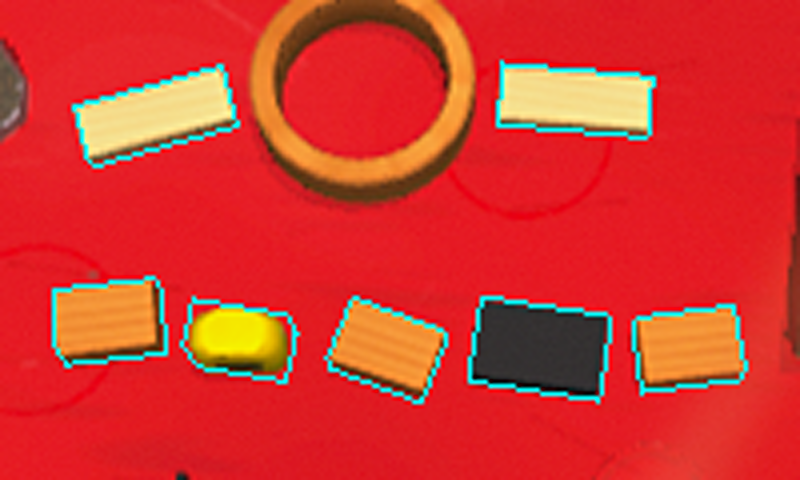

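View pics/c_scene.png

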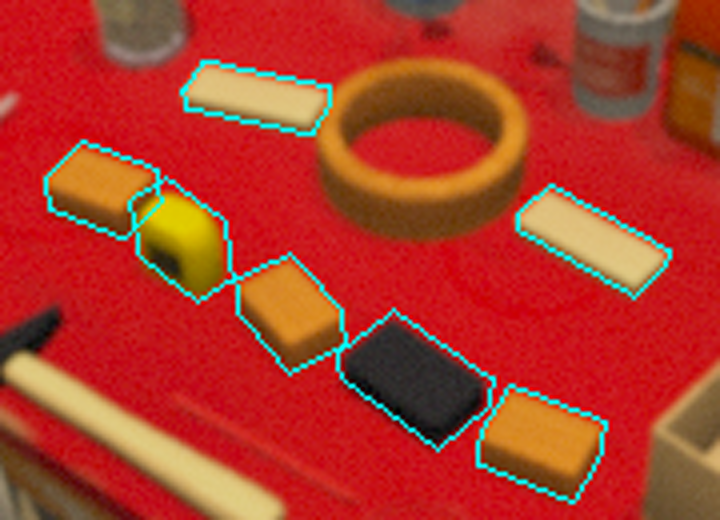

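Request:
arm_command:
  steps: "60 -60 0 -0.18;120 -120 0 -0.37;170 -180 0 -0.55;220 -240 0 -0.74;269 -291 0 -0.92;269 -291 -40 -1.11;269 -291 -90 -1.11;269 -291 -130 -1.11;269 -291 -130 -1.11"
  fingers: 1
  newtons: 60

```text
clock: 2.42
tcp_pos: [0.4366, 0.2565, 0.0982]
orientation: [0.001, 0.997, 0.079, -0.004]
wrist_force: [0.0, 0.0, -0.1]
finger_gap: 0.0852
```

```bash
cat >> h.py <<'E'
def st():
    s=get_state(); q=s['orientation']; 
    w,x,y,z=q; ja=np.arctan2(2*(x*y+w*z),1-2*(y*y+z*z))
    print('t %.2f tcp'%s['clock'],np.round(s['tcp_pos']*1e3,1),'jaw %.3f gap %.1f F'%(ja,s['finger_gap']*1e3),np.round(s['wrist_force'],1),'j1 %.2f j6 %.2f'%(s['joint_pos'][0],s['joint_pos'][5])); return s,ja
def go(x,y,yaw):
    s,ja=st(); d=(yaw-ja+np.pi/2)%np.pi-np.pi/2
    print('  move %.0f %.0f spin %.2f'%(x-s['tcp_pos'][0]*1e3,y-s['tcp_pos'][1]*1e3,d),'z now %.0f'%(s['tcp_pos'][2]*1e3))
E
python3 - <<'E'
from h import *
go(439.2,257.5,.16)
cv2.imwrite('pics/w1.png',read_camera('wrist')[:,:,::-1])
E
```

```text
t 2.42 tcp [436.6 256.5  98.2] jaw 0.159 gap 85.2 F [ 0.   0.  -0.1] j1 0.37 j6 1.78
  move 3 1 spin 0.00 z now 98
```

View pics/w1.png

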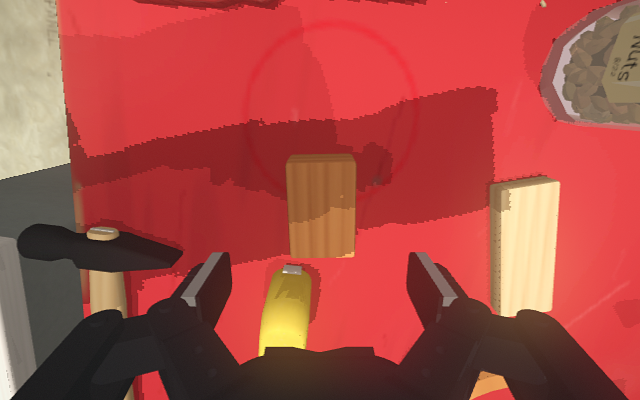

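Request:
arm_command:
  steps: "3 1 -40 0;3 1 -70 0;3 1 -88 0;3 1 -88 0;3 1 -88 0"

```text
clock: 3.1
tcp_pos: [0.4429, 0.2598, 0.0149]
orientation: [-0.0, 0.997, 0.08, 0.0]
wrist_force: [0.2, 0.5, 0.2]
finger_gap: 0.0855
```

Request:
arm_command:
  steps: "0 0 0 0;0 0 0 0;0 0 0 0;0 0 0 0;0 0 0 0;0 0 0 0"
  fingers: -1

```text
clock: 3.85
tcp_pos: [0.4437, 0.2602, 0.0163]
orientation: [-0.001, 0.997, 0.08, 0.001]
wrist_force: [-0.6, 1.1, 7.6]
finger_gap: 0.0486
```

Request:
arm_command:
  steps: "0 0 40 0;0 0 90 0;0 0 150 0;0 0 190 0;0 0 190 0"

```text
clock: 4.47
tcp_pos: [0.4459, 0.261, 0.2103]
orientation: [-0.002, 0.997, 0.08, 0.005]
wrist_force: [0.2, 0.5, -1.5]
finger_gap: 0.0491
```

Run:
```python
from h import *
go(533,-500,-.073)
cv2.imwrite('pics/w2.png',read_camera('wrist')[:,:,::-1])
```

```text
t 4.47 tcp [445.9 261.  210.3] jaw 0.160 gap 49.1 F [ 0.2  0.5 -1.5] j1 0.37 j6 1.78
  move 87 -761 spin -0.23 z now 210
```

View pics/w2.png

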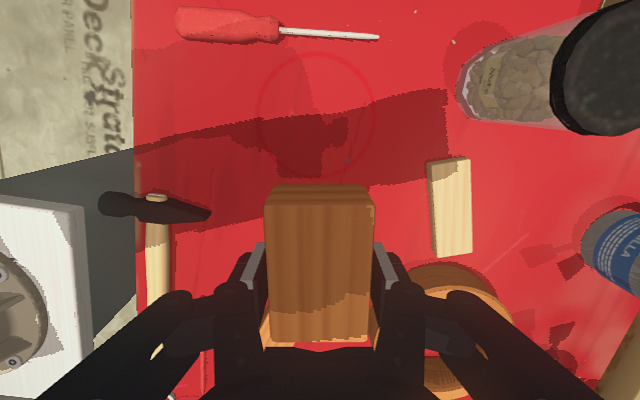

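Request:
arm_command:
  steps: "87 -761 0 -0.23;87 -761 0 -0.23;87 -761 0 -0.23;87 -761 0 -0.23;87 -761 0 -0.23;87 -761 0 -0.23;87 -761 0 -0.23;87 -761 0 -0.23;87 -761 0 -0.23;87 -761 0 -0.23;87 -761 0 -0.23;87 -761 0 -0.23;87 -761 0 -0.23;87 -761 0 -0.23"

```text
clock: 6.28
tcp_pos: [0.5305, -0.5013, 0.2041]
orientation: [-0.003, 0.999, -0.036, 0.001]
wrist_force: [-0.1, -0.4, -1.5]
finger_gap: 0.0488
```

Run:
```python
from h import *
go(533,-500,-.073)
cv2.imwrite('pics/w3.png',read_camera('top')[:,:,::-1])
```

```text
t 6.28 tcp [ 530.5 -501.3  204.1] jaw -0.072 gap 48.8 F [-0.1 -0.4 -1.5] j1 -0.87 j6 0.77
  move 3 1 spin -0.00 z now 204
```

View pics/w3.png

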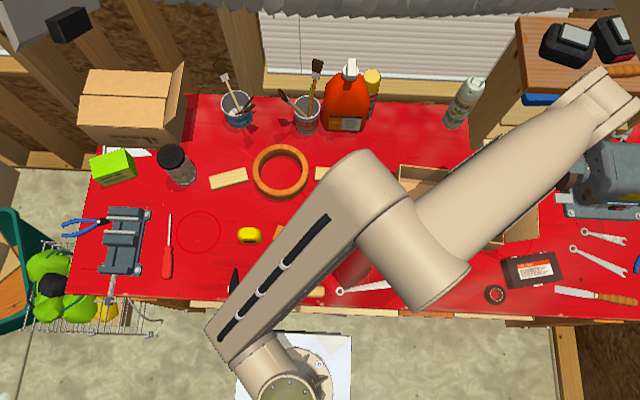

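Request:
arm_command:
  steps: "3 1 -40 0;3 1 -80 0;3 1 -80 0"

```text
clock: 6.7
tcp_pos: [0.532, -0.4947, 0.1209]
orientation: [-0.006, 0.999, -0.034, -0.002]
wrist_force: [-0.5, -1.1, -0.1]
finger_gap: 0.0485
```

Run:
```python
from h import *
st()
cv2.imwrite('pics/w4.png',read_camera('scene')[:,:,::-1])
```

```text
t 6.70 tcp [ 532.  -494.7  120.9] jaw -0.069 gap 48.5 F [-0.5 -1.1 -0.1] j1 -0.86 j6 0.78
```

View pics/w4.png

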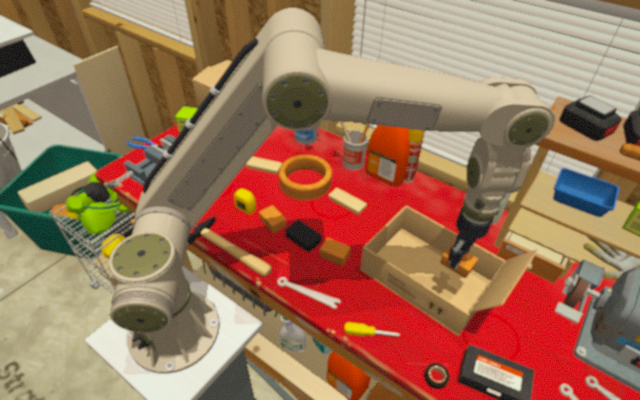

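Request:
arm_command:
  steps: "0 0 -40 0;0 0 -73 0;0 0 -73 0"

```text
clock: 7.12
tcp_pos: [0.5326, -0.4949, 0.0505]
orientation: [-0.005, 0.999, -0.034, -0.001]
wrist_force: [-0.1, -0.0, -1.0]
finger_gap: 0.0486
```

Request:
arm_command:
  steps: "0 0 0 0;0 0 0 0;0 0 0 0"
  fingers: 1

```text
clock: 7.5
tcp_pos: [0.5334, -0.4958, 0.0525]
orientation: [-0.004, 0.999, -0.034, 0.0]
wrist_force: [-0.1, -0.5, 0.7]
finger_gap: 0.0853
```

Request:
arm_command:
  steps: "0 0 60 0;0 0 120 0;0 0 160 0;-100 316 160 0.24;-100 316 160 0.24;-100 316 160 0.24;-100 316 160 0.24;-100 316 160 0.24;-100 316 160 0.24;-100 316 160 0.24"

```text
clock: 8.75
tcp_pos: [0.4337, -0.1793, 0.2135]
orientation: [-0.003, 0.996, 0.087, 0.001]
wrist_force: [0.7, -0.2, 0.6]
finger_gap: 0.0857
```

Run:
```python
from h import *
go(438.4,-183.7,.176)
find(['scrap_short_a'],('wrist',))
for n in('wrist','scene'): cv2.imwrite(f'pics/d_{n}.png',read_camera(n)[:,:,::-1])
```

```text
t 8.75 tcp [ 433.7 -179.3  213.5] jaw 0.174 gap 85.7 F [ 0.7 -0.2  0.6] j1 -0.57 j6 0.83
  move 5 -4 spin 0.00 z now 214
scrap_short_a x 437.4 y -184.0 yaw 0.169 cost 0.047 [('wrist', 0.69)]
```

View pics/d_wrist.png

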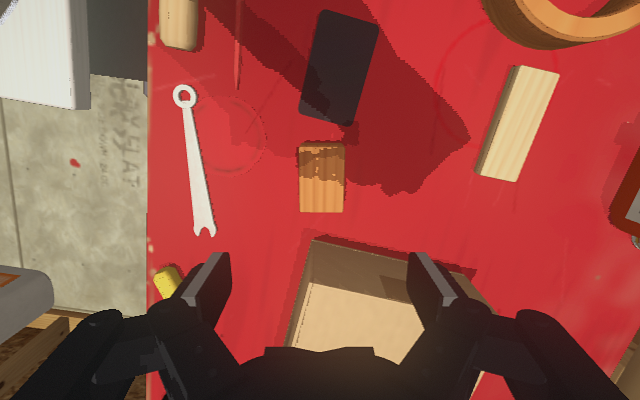

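View pics/d_scene.png

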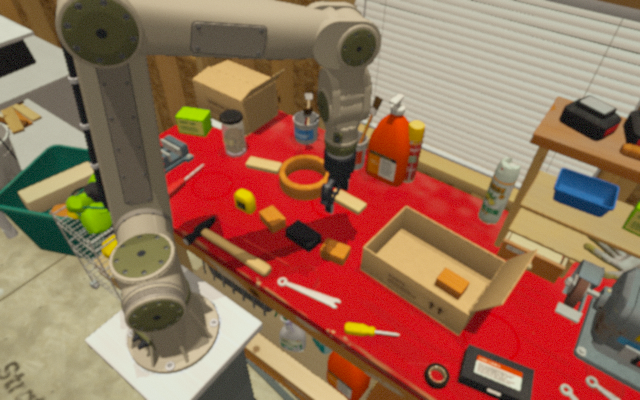

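Request:
arm_command:
  steps: "4 -5 -60 0;4 -5 -120 0;4 -5 -170 0;4 -5 -195 0;4 -5 -205 0;4 -5 -205 0;4 -5 -205 0"

```text
clock: 9.82
tcp_pos: [0.4393, -0.1873, 0.0086]
orientation: [-0.003, 0.996, 0.085, 0.001]
wrist_force: [0.4, -0.8, 0.2]
finger_gap: 0.0855
```

Request:
arm_command:
  steps: "0 0 0 0;0 0 0 0;0 0 0 0;0 0 0 0;0 0 0 0"
  fingers: -1

```text
clock: 10.45
tcp_pos: [0.4402, -0.1878, 0.0098]
orientation: [-0.002, 0.996, 0.085, 0.002]
wrist_force: [0.3, -0.4, 5.0]
finger_gap: 0.0492
```

Request:
arm_command:
  steps: "0 0 50 0;0 0 110 0;0 0 165 0;80 -180 185 -0.2;97 -226 185 -0.25;97 -226 185 -0.25;97 -226 185 -0.25;97 -226 185 -0.25"

```text
clock: 11.45
tcp_pos: [0.5379, -0.4179, 0.1924]
orientation: [-0.002, 0.999, -0.042, 0.002]
wrist_force: [-0.4, 0.7, -1.3]
finger_gap: 0.0487
```

Run:
```python
from h import *
go(533,-410,-.073)
```

```text
t 11.45 tcp [ 537.9 -417.9  192.4] jaw -0.083 gap 48.7 F [-0.4  0.7 -1.3] j1 -0.78 j6 0.87
  move -5 8 spin 0.01 z now 192
```

Request:
arm_command:
  steps: "-5 15 -60 0;-5 15 -110 0;-5 15 -142 0;-5 15 -142 0"

```text
clock: 11.95
tcp_pos: [0.5305, -0.3997, 0.0475]
orientation: [-0.004, 0.999, -0.041, -0.001]
wrist_force: [-0.4, -0.2, -0.3]
finger_gap: 0.049
```

Request:
arm_command:
  steps: "0 0 0 0;0 0 0 0;0 0 0 0"
  fingers: 1

```text
clock: 12.32
tcp_pos: [0.5314, -0.4005, 0.0494]
orientation: [-0.003, 0.999, -0.041, 0.0]
wrist_force: [-0.5, 0.6, -0.2]
finger_gap: 0.0854
```

Request:
arm_command:
  steps: "0 0 60 0;0 0 120 0;0 0 160 0;-105 450 160 -0.24;-105 450 160 -0.24;-105 450 160 -0.24;-105 450 160 -0.24;-105 450 160 -0.24;-105 450 160 -0.24;-105 450 160 -0.24;-105 450 160 -0.24;-105 450 160 -0.24"

```text
clock: 13.82
tcp_pos: [0.4262, 0.051, 0.2104]
orientation: [-0.003, 0.987, -0.159, 0.002]
wrist_force: [0.5, 0.8, -0.5]
finger_gap: 0.0857
```

Run:
```python
from h import *
go(426.7,44.4,-.316)
find(['scrap_short_a'],('wrist',))
```

```text
t 13.82 tcp [426.2  51.  210.4] jaw -0.319 gap 85.7 F [ 0.5  0.8 -0.5] j1 -0.07 j6 1.82
  move 1 -7 spin 0.00 z now 210
scrap_short_a x 427.2 y 43.3 yaw -0.285 cost 0.042 [('wrist', 0.63)]
```

Request:
arm_command:
  steps: "1 -7 -60 0.02;1 -7 -120 0.02;1 -7 -170 0.02;1 -7 -192 0.02;1 -7 -202 0.02;1 -7 -202 0.02;1 -7 -202 0.02"

```text
clock: 14.8
tcp_pos: [0.4292, 0.0418, 0.0091]
orientation: [-0.003, 0.989, -0.151, 0.003]
wrist_force: [0.3, -0.7, -1.1]
finger_gap: 0.0855
```

Request:
arm_command:
  steps: "0 0 0 0;0 0 0 0;0 0 0 0;0 0 0 0;0 0 0 0"
  fingers: -1

```text
clock: 15.42
tcp_pos: [0.4301, 0.0418, 0.0102]
orientation: [-0.003, 0.989, -0.151, 0.004]
wrist_force: [-0.9, 1.2, 7.1]
finger_gap: 0.0492
```

Request:
arm_command:
  steps: "0 0 50 0;0 0 110 0;0 0 165 0;110 -369 185 0.22;110 -369 185 0.22;110 -369 185 0.22;110 -369 185 0.22;110 -369 185 0.22;110 -369 185 0.22;110 -369 185 0.22;110 -369 185 0.22"

```text
clock: 16.8
tcp_pos: [0.5399, -0.3287, 0.1944]
orientation: [-0.004, 0.999, -0.042, 0.003]
wrist_force: [-1.0, 0.1, -1.4]
finger_gap: 0.0491
```

Run:
```python
from h import *
go(537,-328,-.073)
```

```text
t 16.80 tcp [ 539.9 -328.7  194.4] jaw -0.084 gap 49.1 F [-1.   0.1 -1.4] j1 -0.68 j6 0.98
  move -3 1 spin 0.01 z now 194
```

Request:
arm_command:
  steps: "-3 2 -60 0;-3 2 -110 0;-3 2 -144 0;-3 2 -144 0"

```text
clock: 17.3
tcp_pos: [0.5354, -0.3236, 0.0482]
orientation: [-0.005, 0.999, -0.041, 0.001]
wrist_force: [0.3, 0.0, -0.3]
finger_gap: 0.0487
```

Request:
arm_command:
  steps: "0 0 0 0;0 0 0 0;0 0 0 0"
  fingers: 1

```text
clock: 17.68
tcp_pos: [0.5359, -0.324, 0.0493]
orientation: [-0.005, 0.999, -0.041, 0.002]
wrist_force: [-0.6, -0.3, -0.2]
finger_gap: 0.0853
```

Request:
arm_command:
  steps: "0 0 60 0;0 0 120 0;0 0 160 0;104 235 160 0.03;104 235 160 0.03;104 235 160 0.03;104 235 160 0.03;104 235 160 0.03;104 235 160 0.03"

```text
clock: 18.8
tcp_pos: [0.64, -0.0887, 0.2096]
orientation: [-0.005, 1.0, -0.026, 0.002]
wrist_force: [-0.1, -0.9, -0.0]
finger_gap: 0.0856
```

Run:
```python
from h import *
go(641,-92,-.047)
find(['scrap_long_a'],('wrist',))
for n in('wrist','scene'): cv2.imwrite(f'pics/e_{n}.png',read_camera(n)[:,:,::-1])
```

```text
t 18.80 tcp [640.  -88.7 209.6] jaw -0.051 gap 85.6 F [-0.1 -0.9 -0. ] j1 -0.27 j6 1.36
  move 1 -3 spin 0.00 z now 210
scrap_long_a x 581.4 y 34.2 yaw 0.716 cost 0.625 [('wrist', 0.75)]
scrap_long_a x 639.9 y -90.8 yaw -0.033 cost 0.032 [('wrist', 0.59)]
```

View pics/e_scene.png

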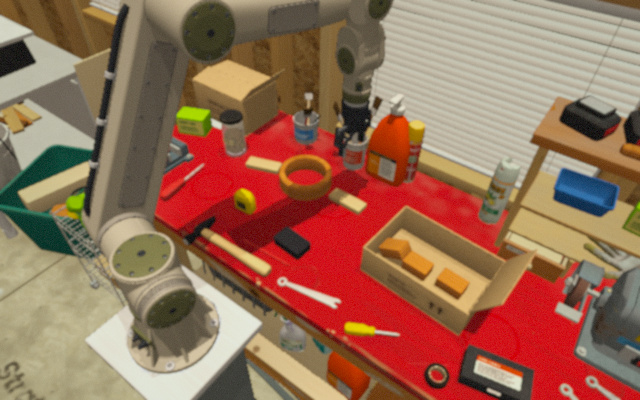

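View pics/e_wrist.png

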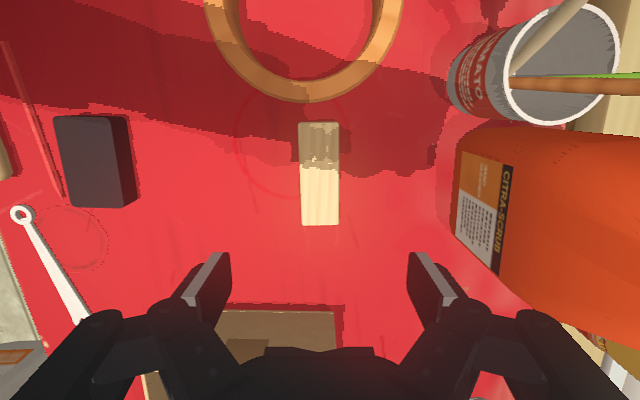

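Request:
arm_command:
  steps: "0 -2 -60 0.01;0 -2 -120 0.01;0 -2 -170 0.01;0 -2 -195 0.01;0 -2 -206 0.01;0 -2 -206 0.01;0 -2 -206 0.01"

```text
clock: 19.88
tcp_pos: [0.6407, -0.0935, 0.0052]
orientation: [-0.004, 1.0, -0.023, 0.003]
wrist_force: [-0.0, -0.1, 0.2]
finger_gap: 0.0856
```

Request:
arm_command:
  steps: "0 0 0 0;0 0 0 0;0 0 0 0;0 0 0 0;0 0 0 0"
  fingers: -1

```text
clock: 20.5
tcp_pos: [0.6416, -0.0937, 0.0065]
orientation: [-0.004, 1.0, -0.023, 0.004]
wrist_force: [-0.3, -0.2, 6.2]
finger_gap: 0.0429
```

Request:
arm_command:
  steps: "0 0 50 0;0 0 110 0;0 0 165 0;0 0 185 0;0 0 185 0"

```text
clock: 21.12
tcp_pos: [0.6427, -0.0939, 0.1936]
orientation: [-0.004, 1.0, -0.022, 0.006]
wrist_force: [-0.9, -0.2, -1.2]
finger_gap: 0.0433
```

Run:
```python
from h import *
go(560,-455,-.073)
for n in('wrist',): cv2.imwrite(f'pics/f_{n}.png',read_camera(n)[:,:,::-1])
```

```text
t 21.12 tcp [642.7 -93.9 193.6] jaw -0.045 gap 43.3 F [-0.9 -0.2 -1.2] j1 -0.27 j6 1.34
  move -83 -361 spin -0.03 z now 194
```

View pics/f_wrist.png

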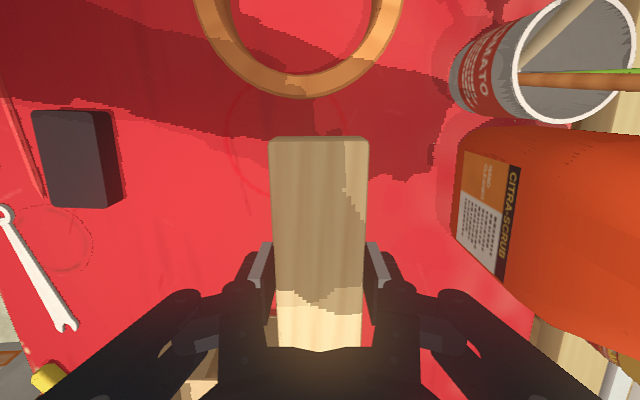

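Request:
arm_command:
  steps: "-108 -356 0 -0.03;-108 -356 0 -0.03;-108 -356 0 -0.03;-108 -356 0 -0.03;-108 -356 0 -0.03;-108 -356 0 -0.03;-108 -356 0 -0.03;-108 -356 0 -0.03;-108 -356 -60 -0.03;-108 -356 -110 -0.03;-108 -356 -132 -0.03;-108 -356 -132 -0.03"

```text
clock: 22.68
tcp_pos: [0.533, -0.4458, 0.0564]
orientation: [-0.006, 0.999, -0.036, 0.002]
wrist_force: [0.3, -0.1, -0.7]
finger_gap: 0.0431
```

Request:
arm_command:
  steps: "0 0 0 0;0 0 0 0;0 0 0 0"
  fingers: 1

```text
clock: 23.05
tcp_pos: [0.5337, -0.4463, 0.0579]
orientation: [-0.006, 0.999, -0.036, 0.003]
wrist_force: [-0.4, 0.1, 0.5]
finger_gap: 0.0857
```

Request:
arm_command:
  steps: "0 0 60 0;0 0 120 0;0 0 150 0;78 692 150 0.42;78 692 150 0.42;78 692 150 0.42;78 692 150 0.42;78 692 150 0.42;78 692 150 0.42;78 692 150 0.42;78 692 150 0.42;78 692 150 0.42;78 692 150 0.42;78 692 150 0.42;78 692 150 0.42;78 692 150 0.42"

```text
clock: 25.05
tcp_pos: [0.6117, 0.2461, 0.2081]
orientation: [-0.006, 0.985, 0.174, 0.002]
wrist_force: [-0.3, -0.5, 0.1]
finger_gap: 0.0856
```

Run:
```python
from h import *
go(611.8,242.2,.342)
find(['scrap_long_a'],('wrist',))
for n in('wrist','scene'): cv2.imwrite(f'pics/g_{n}.png',read_camera(n)[:,:,::-1])
```

```text
t 25.05 tcp [611.7 246.1 208.1] jaw 0.349 gap 85.6 F [-0.3 -0.5  0.1] j1 0.26 j6 1.48
  move 0 -4 spin -0.01 z now 208
scrap_long_a x 610.9 y 242.0 yaw 0.338 cost 0.030 [('wrist', 0.94)]
```

View pics/g_scene.png

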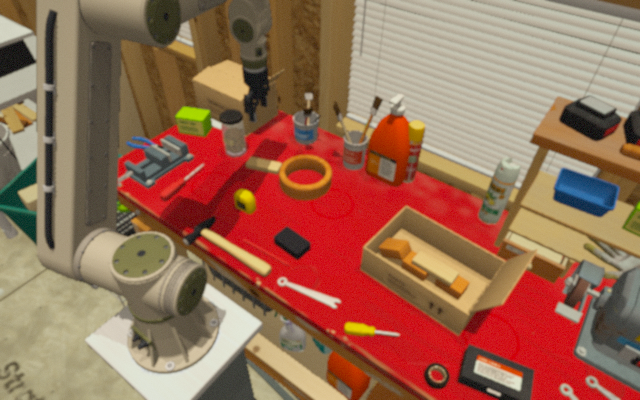

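View pics/g_wrist.png

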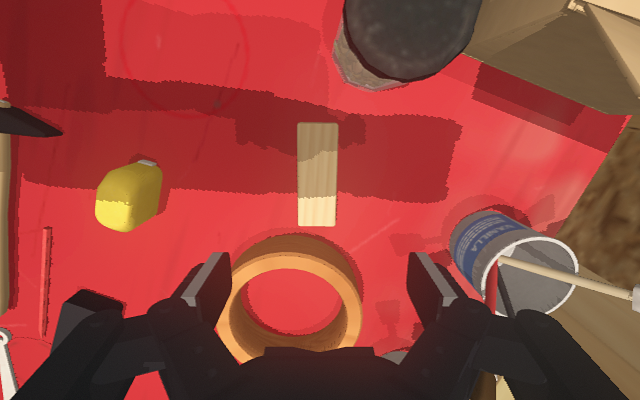

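Request:
arm_command:
  steps: "0 -4 -60 -0.01;0 -4 -120 -0.01;0 -4 -170 -0.01;0 -4 -195 -0.01;0 -4 -204 -0.01;0 -4 -204 -0.01;0 -4 -204 -0.01"

```text
clock: 26.12
tcp_pos: [0.6134, 0.2398, 0.0062]
orientation: [-0.006, 0.986, 0.167, 0.003]
wrist_force: [-0.5, -0.2, -0.5]
finger_gap: 0.0854
```

Request:
arm_command:
  steps: "0 0 0 0;0 0 0 0;0 0 0 0;0 0 0 0;0 0 0 0"
  fingers: -1

```text
clock: 26.75
tcp_pos: [0.6144, 0.2402, 0.0074]
orientation: [-0.006, 0.986, 0.167, 0.005]
wrist_force: [0.1, 0.4, 6.2]
finger_gap: 0.0434
```

Request:
arm_command:
  steps: "0 0 50 0;0 0 110 0;0 0 165 0;0 0 190 0;0 0 190 0"

```text
clock: 27.38
tcp_pos: [0.6156, 0.2407, 0.1999]
orientation: [-0.006, 0.986, 0.167, 0.007]
wrist_force: [-0.4, -0.1, -1.1]
finger_gap: 0.0435
```

Run:
```python
from h import *
go(533,-375,-.073)
cv2.imwrite('pics/h_top.png',cv2.resize(read_camera('top')[140:270,370:550,::-1],None,fx=4,fy=4,interpolation=2))
```

```text
t 27.38 tcp [615.6 240.7 199.9] jaw 0.335 gap 43.5 F [-0.4 -0.1 -1.1] j1 0.25 j6 1.48
  move -83 -616 spin -0.41 z now 200
```

View pics/h_top.png

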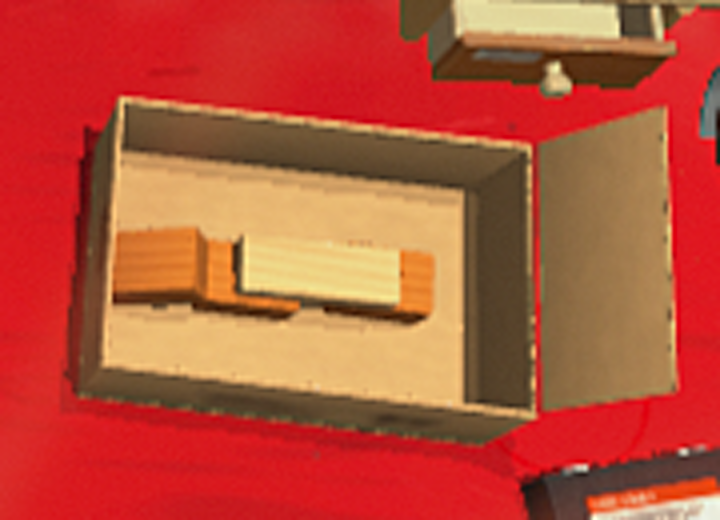

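Request:
arm_command:
  steps: "-80 -695 10 -0.41;-80 -695 10 -0.41;-80 -695 10 -0.41;-80 -695 10 -0.41;-80 -695 10 -0.41;-80 -695 10 -0.41;-80 -695 10 -0.41;-80 -695 10 -0.41;-80 -695 10 -0.41;-80 -695 10 -0.41;-80 -695 10 -0.41;-80 -695 10 -0.41;-80 -695 10 -0.41;-80 -695 10 -0.41;-80 -695 -60 -0.41;-80 -695 -105 -0.41;-80 -695 -125 -0.41;-80 -695 -125 -0.41"

```text
clock: 29.68
tcp_pos: [0.5341, -0.4514, 0.0706]
orientation: [-0.007, 0.999, -0.036, 0.005]
wrist_force: [0.0, -0.6, -0.2]
finger_gap: 0.0433
```

Request:
arm_command:
  steps: "0 0 0 0;0 0 0 0;0 0 0 0"
  fingers: 1

```text
clock: 30.05
tcp_pos: [0.5348, -0.4519, 0.0721]
orientation: [-0.006, 0.999, -0.036, 0.005]
wrist_force: [-0.2, 0.4, -0.6]
finger_gap: 0.0855
```

Request:
arm_command:
  steps: "0 0 60 0;0 0 120 0;0 0 140 0;-95 500 140 0;-95 500 140 0;-95 500 140 0;-95 500 140 0;-95 500 140 0;-95 500 140 0;-95 500 140 0;-95 500 140 0;-95 500 140 0;-95 500 140 0"

```text
clock: 31.68
tcp_pos: [0.4401, 0.0485, 0.2128]
orientation: [-0.006, 0.999, -0.035, 0.006]
wrist_force: [0.3, 0.6, 0.7]
finger_gap: 0.0853
```

Run:
```python
from h import *
st()
find(['sanding_block','tape_measure'],('wrist',))
find(['sanding_block','tape_measure','scrap_short_a','scrap_long_a'],('scene',))
for n in('wrist','scene'): cv2.imwrite(f'pics/i_{n}.png',read_camera(n)[:,:,::-1])
```

```text
t 31.68 tcp [440.1  48.5 212.8] jaw -0.070 gap 85.3 F [0.3 0.6 0.7] j1 -0.08 j6 1.56
sanding_block x 391.5 y -62.5 yaw -0.081 cost 0.022 [('wrist', 0.96)]
sanding_block x 711.1 y 88.6 yaw 0.398 cost 0.702 [('wrist', 0.34)]
tape_measure x 424.6 y 151.6 yaw 0.048 cost 0.181 [('wrist', 0.96)]
sanding_block x 389.1 y -61.4 yaw -0.091 cost 0.048 [('scene', 0.86)]
sanding_block x 535.1 y -491.7 yaw 0.098 cost 0.589 [('scene', 0.51)]
tape_measure x 420.7 y 154.4 yaw -0.290 cost 0.176 [('scene', 0.87)]
scrap_short_a x 549.1 y -317.2 yaw 0.489 cost 0.153 [('scene', 0.84)]
scrap_short_a x 526.5 y -390.0 yaw -0.773 cost 0.524 [('scene', 0.78)]
scrap_short_a x 534.4 y -500.6 yaw -0.033 cost 0.400 [('scene', 0.73)]
scrap_long_a x 579.9 y -439.2 yaw -0.083 cost 0.065 [('scene', 0.79)]
scrap_long_a x 544.4 y -439.0 yaw 0.281 cost 0.735 [('scene', 0.51)]
```

View pics/i_scene.png

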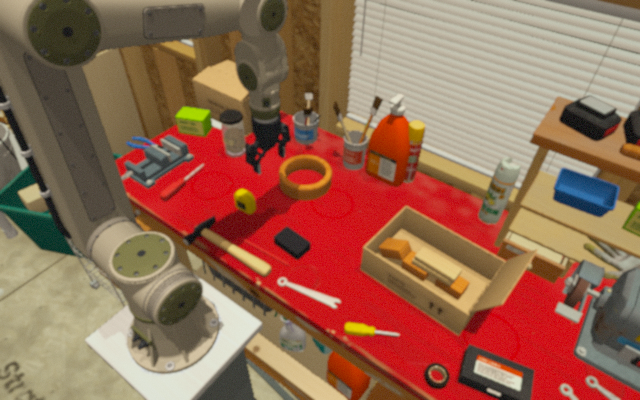

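View pics/i_wrist.png

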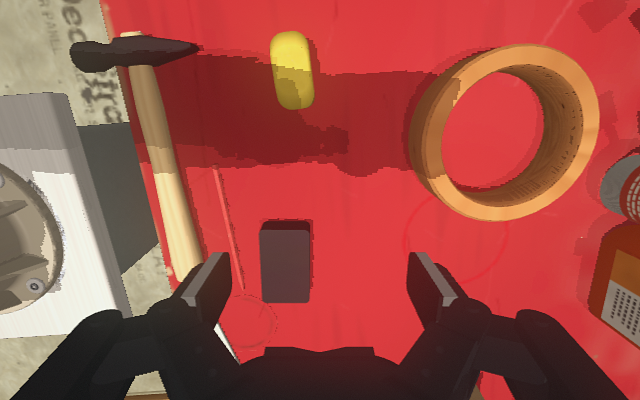

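Run:
```python
from h import *
c=camera_info('wrist')
for uv in((178,278),(201,266),(192,225),(245,290),(216,168)): print(uv,np.round(back(c,uv,.01)*1e3))
go(391.5,-62.5,-.081)
cv2.imwrite('pics/j_top.png',cv2.resize(read_camera('top')[200:320,200:400,::-1],None,fx=4,fy=4,interpolation=2))
c=camera_info('top')
for uv in((325,291),(322,284),(280,284),(280,273)): print(uv,np.round(back(c,uv,.01)*1e3))
```

```text
(178, 278) [250. -76.  10.]
(201, 266) [283. -62.  10.]
(192, 225) [283.  -5.  10.]
(245, 290) [ 334. -101.   10.]
(216, 168) [324.  63.  10.]
t 32.17 tcp [439.9  47.6 212. ] jaw -0.073 gap 85.0 F [-0.5  0.4 -0.3] j1 -0.08 j6 1.56
  move -48 -110 spin -0.01 z now 212
(325, 291) [272. -79.  10.]
(322, 284) [292. -69.  10.]
(280, 284) [286.  55.  10.]
(280, 273) [319.  57.  10.]
```

View pics/j_top.png

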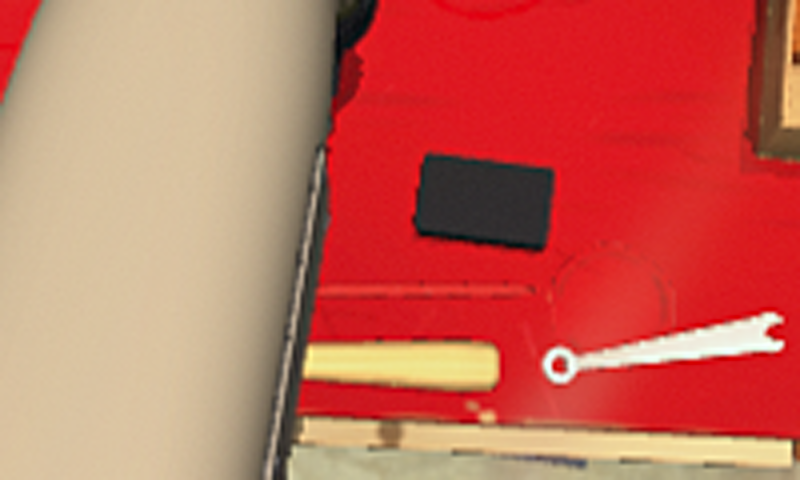

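Request:
arm_command:
  steps: "-48 -110 -40 -0.01;-48 -110 -60 -0.01;-48 -110 -90 -0.01;-48 -110 -110 -0.01;-48 -110 -110 -0.01;-48 -110 -110 -0.01"

```text
clock: 32.98
tcp_pos: [0.3925, -0.0624, 0.1028]
orientation: [-0.006, 0.999, -0.041, 0.006]
wrist_force: [0.2, -0.2, 1.0]
finger_gap: 0.0856
```

Run:
```python
from h import *
go(391,-62.3,-.083)
find(['sanding_block'],('wrist',))
```

```text
t 32.98 tcp [392.5 -62.4 102.8] jaw -0.083 gap 85.6 F [ 0.2 -0.2  1. ] j1 -0.37 j6 1.28
  move -1 0 spin -0.00 z now 103
sanding_block x 391.7 y -62.1 yaw -0.085 cost 0.029 [('wrist', 0.55)]
```

Request:
arm_command:
  steps: "-1 0 -50 0;-1 0 -80 0;-1 0 -97 0;-1 0 -97 0;-1 0 -97 0"

```text
clock: 33.7
tcp_pos: [0.3929, -0.0627, 0.0071]
orientation: [-0.005, 0.999, -0.041, 0.007]
wrist_force: [-0.4, -0.5, 1.0]
finger_gap: 0.0854
```

Request:
arm_command:
  steps: "0 0 0 0;0 0 0 0;0 0 0 0;0 0 0 0;0 0 0 0"
  fingers: -1

```text
clock: 34.33
tcp_pos: [0.3941, -0.063, 0.0085]
orientation: [-0.005, 0.999, -0.041, 0.008]
wrist_force: [-1.7, 0.2, 10.0]
finger_gap: 0.0586
```

Run:
```python
from h import *
st()
```

```text
t 34.33 tcp [394.1 -63.    8.5] jaw -0.082 gap 58.6 F [-1.7  0.2 10. ] j1 -0.37 j6 1.28
```

Request:
arm_command:
  steps: "0 0 40 0;0 0 80 0;0 0 110 0;100 -20 110 0.07;200 -30 110 0.14;254 -40 110 0.14;254 -40 110 0.14;254 -40 110 0.14;254 -40 110 0.14"

```text
clock: 35.45
tcp_pos: [0.6475, -0.1029, 0.1177]
orientation: [-0.006, 1.0, 0.029, 0.007]
wrist_force: [-1.0, -0.2, -1.0]
finger_gap: 0.0587
```

Run:
```python
from h import *
go(646.5,-102.7,.055)
# refit ring & jar with top now
C=camera_info('top')
for c in('top','wrist'):
  cv2.imwrite(f'pics/k_{c}.png',read_camera(c)[:,:,::-1])
for n,r,h in(('ring',.088,.054),('jar',.0395,.154)):
    tr=trace('top',n)
    if not tr: print(n,'none');continue
    m=tr[0]['mask'];m=cv2.fillPoly(np.zeros(m.shape,np.uint8),cv2.findContours(m.astype(np.uint8),0,2)[0],1)
    ys,xs=np.nonzero(m)
    f=fit(lambda p:cyl(p,r,h),[(C,m)],back(C,(xs.mean(),ys.mean()),h/2),False);print(n,f.x*1e3,f.fun)
```

```text
t 35.45 tcp [ 647.5 -102.9  117.7] jaw 0.058 gap 58.7 F [-1.  -0.2 -1. ] j1 -0.29 j6 1.23
  move -1 0 spin -0.00 z now 118
ring [677.5892605 188.4416621] 0.7861485683230869
jar [622.83952487 385.31283107] 0.3748218527315914
```

View pics/k_top.png

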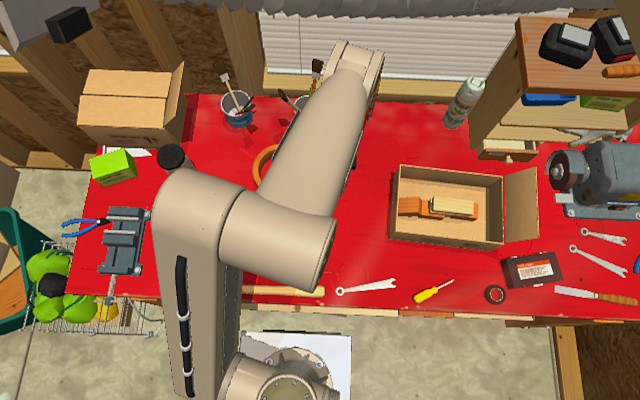

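View pics/k_wrist.png

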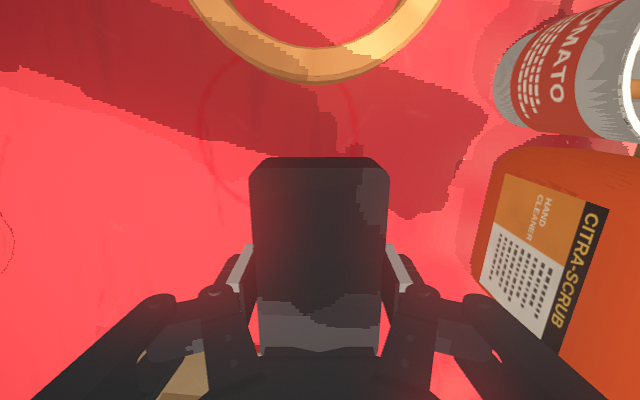

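Request:
arm_command:
  steps: "-1 -1 -50 0;-1 -1 -85 0;-1 -1 -100 0;-1 -1 -107 0;-1 -1 -110 0;-1 -1 -110 0"

```text
clock: 36.4
tcp_pos: [0.6466, -0.104, 0.0104]
orientation: [-0.005, 1.0, 0.029, 0.009]
wrist_force: [0.5, -0.3, -1.3]
finger_gap: 0.0585
```

Run:
```python
from h import *
go(646.5,-103,.055)
```

```text
t 36.40 tcp [ 646.6 -104.    10.4] jaw 0.058 gap 58.5 F [ 0.5 -0.3 -1.3] j1 -0.29 j6 1.22
  move -0 1 spin -0.00 z now 10
```

Request:
arm_command:
  steps: "0 1 -3 0;0 1 -3 0;0 1 -3 0"

```text
clock: 36.78
tcp_pos: [0.6475, -0.1034, 0.0087]
orientation: [-0.005, 1.0, 0.029, 0.01]
wrist_force: [-0.6, -0.5, 6.0]
finger_gap: 0.0586
```

Request:
arm_command:
  steps: "0 0 0 0;0 0 0 0;0 0 0 0;0 0 0 0"
  fingers: 1

```text
clock: 37.28
tcp_pos: [0.6473, -0.1033, 0.0084]
orientation: [-0.005, 1.0, 0.029, 0.01]
wrist_force: [0.5, -0.5, -0.6]
finger_gap: 0.0856
```

Request:
arm_command:
  steps: "0 0 40 0;0 0 90 0;0 0 150 0;0 0 200 0;-60 75 200 0;-110 130 200 0;-175 195 200 0;-222 257 200 0;-222 257 200 0;-222 257 200 0"

```text
clock: 38.52
tcp_pos: [0.4227, 0.1555, 0.2086]
orientation: [-0.005, 0.999, 0.03, 0.01]
wrist_force: [0.8, 0.5, -0.6]
finger_gap: 0.0853
```

Run:
```python
from h import *
st()
for c in('top','wrist','scene'):
  cv2.imwrite(f'pics/l_{c}.png',read_camera(c)[:,:,::-1])
find(['tape_measure','sanding_block'],('wrist',))
find(['tape_measure','sanding_block'],('scene',))
```

```text
t 38.52 tcp [422.7 155.5 208.6] jaw 0.061 gap 85.3 F [ 0.8  0.5 -0.6] j1 0.17 j6 1.68
tape_measure x 423.9 y 157.0 yaw 0.040 cost 0.204 [('wrist', 0.88)]
sanding_block x 736.0 y -167.8 yaw 1.530 cost 0.784 [('wrist', 0.72)]
tape_measure x 420.1 y 155.1 yaw -0.265 cost 0.199 [('scene', 0.82)]
sanding_block x 642.0 y -103.4 yaw 0.039 cost 0.082 [('scene', 0.86)]
sanding_block x 537.4 y -382.0 yaw -0.924 cost 0.583 [('scene', 0.34)]
```

View pics/l_wrist.png

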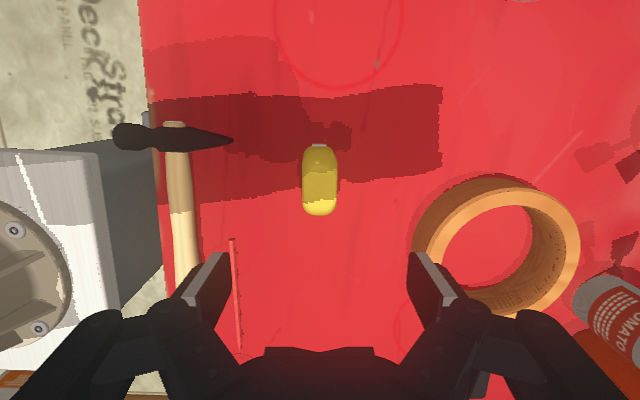

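View pics/l_scene.png

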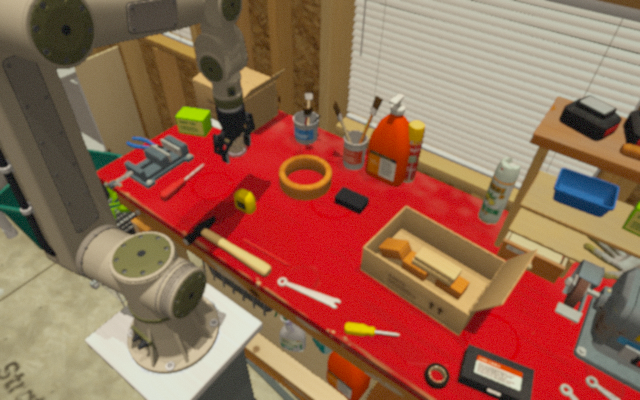

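Request:
arm_command:
  steps: "1 0 -60 -0.01;1 0 -110 -0.01;1 0 -150 -0.01;1 0 -180 -0.01;1 0 -196 -0.01;1 0 -196 -0.01;1 0 -196 -0.01"

```text
clock: 39.85
tcp_pos: [0.4279, 0.1527, 0.0128]
orientation: [-0.005, 1.0, 0.023, 0.01]
wrist_force: [-0.5, 0.9, -0.1]
finger_gap: 0.0853
```

Request:
arm_command:
  steps: "0 0 0 0;0 0 0 0;0 0 0 0;0 0 0 0;0 0 0 0;0 0 0 0"
  fingers: -1

```text
clock: 40.6
tcp_pos: [0.4277, 0.1528, 0.0135]
orientation: [-0.005, 1.0, 0.023, 0.01]
wrist_force: [-2.4, 0.2, 7.6]
finger_gap: 0.0349
```

Request:
arm_command:
  steps: "0 0 40 0;0 0 80 0;0 0 120 0;0 0 120 0"

```text
clock: 41.1
tcp_pos: [0.4301, 0.1533, 0.1365]
orientation: [-0.005, 1.0, 0.023, 0.013]
wrist_force: [-0.4, -0.2, -2.1]
finger_gap: 0.0353
```

Run:
```python
from h import *
go(627.7,244.8,.055)
for c in('top','wrist'):
  cv2.imwrite(f'pics/m_{c}.png',read_camera(c)[:,:,::-1])
```

```text
t 41.10 tcp [430.1 153.3 136.5] jaw 0.046 gap 35.3 F [-0.4 -0.2 -2.1] j1 0.16 j6 1.69
  move 198 92 spin 0.01 z now 137
```

View pics/m_wrist.png

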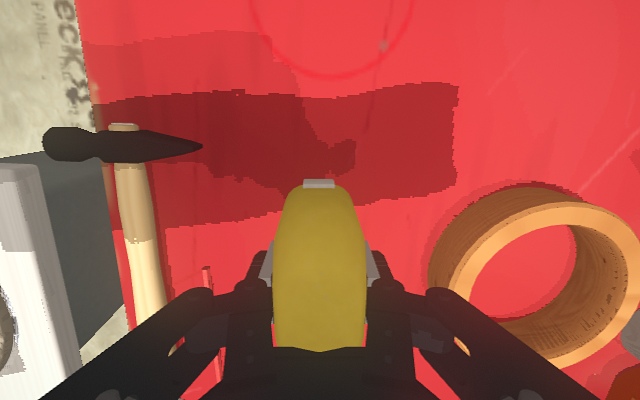

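Request:
arm_command:
  steps: "50 25 0 0.01;100 50 0 0.01;150 75 0 0.01;197 89 0 0.01;197 89 0 0.01;197 89 0 0.01;197 89 -50 0.01;197 89 -95 0.01;197 89 -115 0.01;197 89 -115 0.01"

```text
clock: 42.45
tcp_pos: [0.6215, 0.2409, 0.0167]
orientation: [-0.004, 1.0, 0.028, 0.008]
wrist_force: [0.1, -0.3, -2.1]
finger_gap: 0.0351
```

Run:
```python
from h import *
go(627.7,242.3,.055)
```

```text
t 42.45 tcp [621.5 240.9  16.7] jaw 0.056 gap 35.1 F [ 0.1 -0.3 -2.1] j1 0.25 j6 1.76
  move 6 1 spin -0.00 z now 17
```

Request:
arm_command:
  steps: "6 1 0 0;6 1 0 0;6 1 -4 0;6 1 -4 0;6 1 -4 0"

```text
clock: 43.08
tcp_pos: [0.6284, 0.2422, 0.0135]
orientation: [-0.004, 1.0, 0.028, 0.009]
wrist_force: [1.1, 0.4, 2.5]
finger_gap: 0.035
```

Request:
arm_command:
  steps: "0 0 0 0;0 0 0 0;0 0 0 0;0 0 0 0"
  fingers: 1

```text
clock: 43.58
tcp_pos: [0.6282, 0.2421, 0.0133]
orientation: [-0.004, 1.0, 0.028, 0.009]
wrist_force: [0.5, 0.1, -0.4]
finger_gap: 0.0853
```

Request:
arm_command:
  steps: "0 0 40 0;0 0 90 0;0 0 150 0;0 0 200 0;-60 -50 200 0;-130 -60 200 0;-170 -60 200 0;-190 -60 200 0"

```text
clock: 44.58
tcp_pos: [0.434, 0.1814, 0.2131]
orientation: [-0.004, 1.0, 0.028, 0.008]
wrist_force: [0.8, 0.0, -0.2]
finger_gap: 0.0855
```

Run:
```python
from h import *
st()
find(['tape_measure'],('wrist',))
find(['tape_measure','sanding_block'],('scene',))
for c in('wrist','scene','top'):
  cv2.imwrite(f'pics/n_{c}.png',read_camera(c)[:,:,::-1])
```

```text
t 44.58 tcp [434.  181.4 213.1] jaw 0.056 gap 85.5 F [ 0.8  0.  -0.2] j1 0.22 j6 1.74
tape_measure x 625.8 y 246.9 yaw 0.123 cost 0.182 [('wrist', 0.89)]
tape_measure x 624.5 y 244.5 yaw -0.309 cost 0.179 [('scene', 0.74)]
sanding_block x 643.3 y -102.6 yaw 0.039 cost 0.058 [('scene', 0.67)]
```

View pics/n_scene.png

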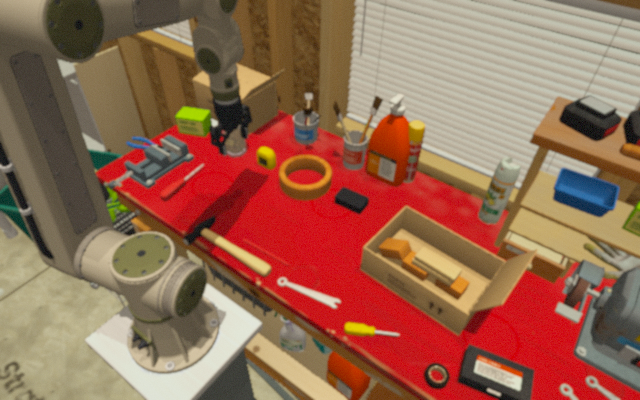

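View pics/n_wrist.png

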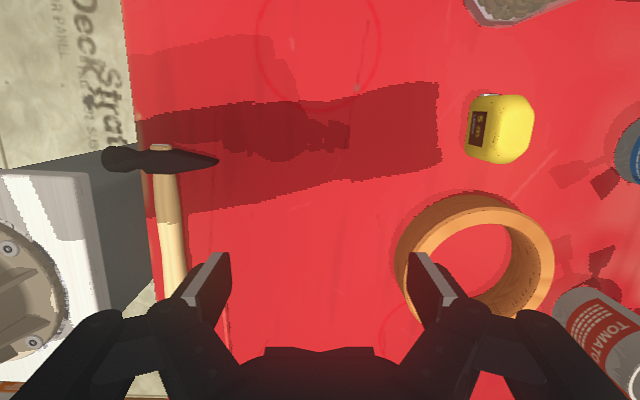

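Request:
arm_command:
  steps: "-62 0 20 0;-100 50 20 0;-130 100 20 0;-160 150 20 0;-190 200 20 0;-220 260 20 0;-250 310 20 0;-262 360 20 0;-262 360 20 0;-262 360 20 0;-262 360 20 0"

```text
clock: 46.35
tcp_pos: [0.178, 0.5413, 0.2331]
orientation: [-0.004, 1.0, 0.027, 0.009]
wrist_force: [-1.0, 1.2, 0.1]
finger_gap: 0.0853
```

Run:
```python
from h import *
st()
o=find(['tape_measure','sanding_block'])
find(['tape_measure','sanding_block'],('top',))
C={c:camera_info(c) for c in('top','scene')}
R={}
for n,r,h in(('ring',.088,.054),('jar',.0395,.154)):
    obs=[(C[c],trace(c,n)[0]['mask']) for c in C]
    obs=[(c,cv2.fillPoly(np.zeros(m.shape,np.uint8),cv2.findContours(m.astype(np.uint8),0,2)[0],1)) for c,m in obs]
    ys,xs=np.nonzero(obs[0][1])
    for oo in(obs,obs[:1]):
        f=fit(lambda p:cyl(p,r,h),oo,back(C['top'],(xs.mean(),ys.mean()),h/2),False);print(n,f.x*1e3,f.fun)
    R[n]=f.x
d=R['jar']-R['ring'];L=np.linalg.norm(d);d/=L;print(L,'row yaw',np.arctan2(-d[0],d[1]),'spots',R['ring']+.168*d,R['ring']-.18*d)
for k in o:
  e=np.array(o[k][0][:2])-R['ring'];print(k,'along %.1f off %.1f'%(e@d*1e3,(e@[d[1],-d[0]])*1e3))
im=read_camera('top')[:,:,::-1].copy(); sp=R['ring']+.168*d; y=np.arctan2(-d[0],d[1])
for p,dd in((sp,D['tape_measure']),(R['ring']-.18*d,D['sanding_block'])):
    cv2.polylines(im,[cv2.convexHull(np.round(proj(C['top'],box((*p,y),dd))*16).astype(np.int32))],True,(255,255,0),1,shift=4)
cv2.imwrite('pics/o.png',cv2.resize(im[130:260,150:350],None,fx=4,fy=4,interpolation=2))
cv2.imwrite('pics/o2.png',read_camera('top')[:,:,::-1])
cv2.imwrite('pics/o3.png',cv2.resize(im[140:270,370:550],None,fx=4,fy=4,interpolation=2))
```

```text
t 46.35 tcp [178.  541.3 233.1] jaw 0.054 gap 85.3 F [-1.   1.2  0.1] j1 1.12 j6 2.63
tape_measure x 628.3 y 246.2 yaw -0.251 cost 0.258 [('top', 0.57), ('scene', 0.84)]
sanding_block x 646.9 y -102.6 yaw 0.079 cost 0.112 [('top', 0.97), ('scene', 0.58)]
tape_measure x 630.9 y 242.7 yaw 0.446 cost 0.251 [('top', 0.64)]
sanding_block x 649.6 y -101.7 yaw 0.042 cost 0.040 [('top', 0.74)]
ring [637.29214973  76.45736296] 0.07742065896868489
ring [637.79697936  75.54120849] 0.03058482174709254Traceback (most recent call last):
  File "<stdin>", line 8, in <module>
IndexError: list index out of range
```

Run:
```python
from h import *
C=camera_info('top')
ring=np.array([637.,76.8])/1e3; jar=np.array([621,385.7])/1e3
d=jar-ring;d/=np.linalg.norm(d); y=np.arctan2(-d[0],d[1]);print(y,ring+.168*d,ring-.18*d)
im=read_camera('top')[:,:,::-1].copy()
raw=im.copy()
for p,dd in((ring+.168*d,D['tape_measure']),(ring-.18*d,D['sanding_block'])):
    cv2.polylines(im,[cv2.convexHull(np.round(proj(C,box((*p,y),dd))*16).astype(np.int32))],True,(255,255,0),1,shift=4)
cv2.imwrite('pics/o.png',cv2.resize(im[130:260,150:350],None,fx=4,fy=4,interpolation=2))
cv2.imwrite('pics/o2.png',raw)
cv2.imwrite('pics/o3.png',cv2.resize(im[140:270,370:550],None,fx=4,fy=4,interpolation=2))
```

```text
0.051750450632758516 [0.6283098  0.24457509] [ 0.64631092 -0.10295902]
```

View pics/o.png

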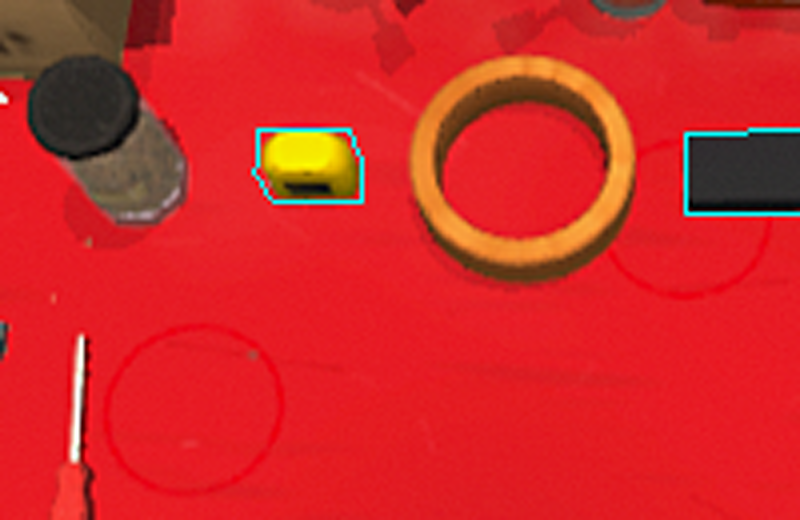

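View pics/o2.png

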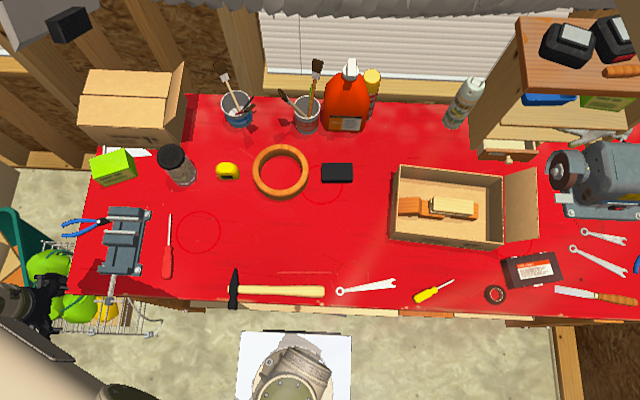

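View pics/o3.png

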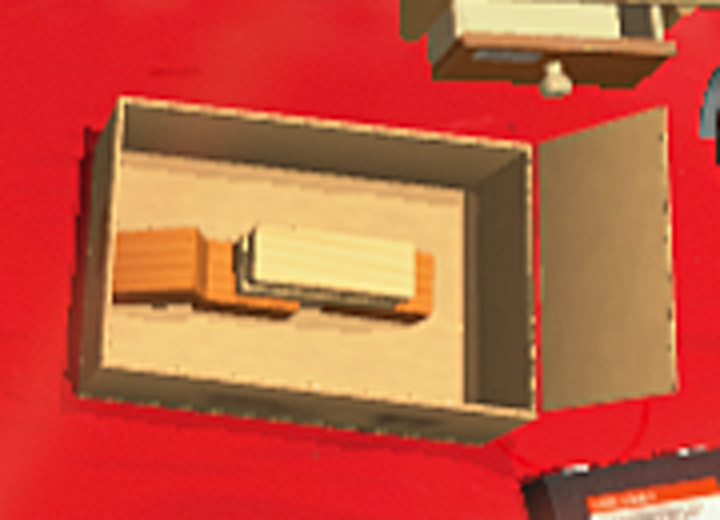

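```bash
python3 -c "
from workcell import *
print(hand_in())"
```

```text
the job is handed in; nothing more can be done
None
```

I cleared all five scraps into the scrap box first, then set the tape measure and the sanding block in the row. I handed the job in at about 47 s on the clock.

**Scraps:** The two pale planks lie stacked on the brown ones. One brown scrap seems to lean on its neighbour or the end wall, but it is inside and below the rim.

**Sanding block:** It was knocked about 4 cm aside during the run, so I found it again before gripping it. The last fit put it at (647, −103) mm against a target of (646, −103). Its yaw came out at 0.04 to 0.08 rad against the row's 0.05.

**Tape measure:** It was released standing on its edge, because the moves only allow turning about the vertical. The last fit put it at (628, 246) mm against a target of (628, 245). The fitted yaws disagreed, from −0.31 to 0.45 rad, because its rounded shape fits a box poorly. I relied on the jaw angle at release (0.056 rad) and on the top view, where its length lies along the row.

**Checks that failed or disagreed:**
- **Jar:** The network missed the jar in the last check, so I used its earlier measured position. It looked unmoved in the picture.
- **Tape target:** I used the given 168 mm from the ring's centre. From the stated sizes the exact middle of the gap would be about 179 mm.

The ring, jar and red screwdriver were not touched.

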